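# Clamp the model tree's foot in the gluing jig

## Task

Slide the little model tree along the gluing jig until its foot bears gently but firmly on the aluminium end stop. Then swing the red cam lever over until it snaps past centre and clamps the foot flat against the wooden fence, and finish with a light push on the lever against its stop to be sure that it is home. Leave the foot touching the end stop, never press the tree or the lever hard, do not lift or tip the tree, and leave the paints and tools around the jig alone.

Things in the scene. Friction and masses are not known exactly. Their poses are not given: they have to be found in the camera images.
- jig: Wooden board fixed to the table, x -120 to 110, y -210 to 150 mm, 18 thick; origin on its underside, x along the fence to the end stop, y to the fence. Brown fence: inner face at y = 60 mm, x -110 to 40, top 50 above the table. Dark clamp housing: x -33 to 33, y -170 to -94, top 42 above the table; it carries the lever and pushes an orange pad in +y. A jar and a glue stick stand behind the fence.
- tree: Loose model tree, 0.2 to 0.45 kg: foot 90 (x) x 80 (y) x 22 mm, trunk 24 x 24 mm up to 124 mm; flat branches stand out to +y and -y by 52 mm between 40 and 117 mm up, so grip the trunk across x. Origin: centre of the foot's underside. It starts within 0.1 rad of the jig's axes, 20 to 61 mm short of the end stop, 6 to 12 mm off the fence; the clamp closes the gap to the fence, not that to the stop.
- foot_front (a point): Centre of the +x face of the tree's foot, 45 mm ahead of the tree's origin, 11 mm above the underside: the face that must bear on the end stop. Axes as the tree.
- stop: Aluminium end stop, a rigid block 30 (x) x 60 (y) x 28 mm standing on the jig board with a black knob on top (40 mm high in all); set at another place along the jig each time, and then firm. Origin: lower edge of the middle of its -x face. Axes as the jig.
- stop_face (a point): Middle of the end stop's -x face, which the foot must bear on, 29 mm above the table; axes as the jig.
- pad: Orange clamp pad, 40 x 12 x 18 mm, origin at its centre, 31 mm above the table, on the end of the plunger; sprung (6 N per mm). It moves in the jig's +y as the lever turns and presses the foot against the fence.
- lever (a joint): Cam lever's angle (rad), growing clockwise seen from above: 0 open, 2.0 at its rigid closed stop; starts at 0 to 0.2. It stays where left until the pad has pushed the foot to the fence (about 0.8); then it resists with up to about 15 N at the grip and springs back if let go; past centre (1.55) it snaps to 2.0 by itself. The handle points from the hinge at angle -0.262 - q about z from the jig's x.
- lever_hinge (a point): Point on the lever's vertical hinge axis, at half height of the handle, 64 mm above the table; its x axis points along the handle.
- lever_grip (a point): Middle of the red grip, 95 mm from the hinge axis; x axis along the handle. The grip runs from 50 to 130 mm from the hinge, 20 mm wide, 55 to 73 mm above the table. Beside it there is room for fingers along the whole swing, down to the jig board (18 mm above the table); a thin post 45 mm from the hinge marks the closed stop.
- handle: The lever's handle with its red grip (reaches 130 mm from the hinge axis); origin on the hinge axis, at the handle's underside, x along the handle.
- jar_purple: Purple paint jar, 46 mm across, 66 mm high, behind the fence on the jig board; leave alone.
- glue_stick: Red glue stick, 26 mm across, 85 mm high, on the jig board near the end stop; leave alone.
- jar_blue: Pale blue paint jar, 46 mm across, 66 mm high, standing beyond the jig; leave alone.
- jar_red: Red paint jar, as the blue one; leave alone.
- tape: Roll of masking tape lying flat, 100 mm across, 25 mm high; leave alone.
- brush: Paint brush lying on the table, 190 mm long; leave alone.
- brush_jar: Water jar with brushes standing in it, 72 mm across, 190 mm high with the brushes; leave alone.
- sanding_block: Cork sanding block 90 x 50 x 28 mm; leave alone.
Not all that is in view belongs to the job. Leave any green or turquoise look-alike of the tree alone.

How it is judged:
By the outcome, as a careful person would: the job done as asked, in the order asked, and still so for the second after the job is handed in, with the robot touching nothing.
It also fails if it takes over 64 s, if anything falls off the work surface, if the arm or the gripper's body presses on something with over 40 N, if the wrist force passes 120 N, or if a joint passes its speed limit or range.

## Robot

A 6-joint arm with a two-finger parallel gripper is mounted at the origin on the work surface. World frame = base frame: x ahead of the robot, y to its left, z up, the work surface at z = 0. Lengths are in m, angles in rad, forces in N, time in s.
With the tool pointing down it reaches from about 0.375 to 0.925 m from the base axis. Payload 5.7 kg.
Tool frame: the origin (TCP) lies at the very end of the fingers, on their centre line; the grasp point (between the pads) lies grip_depth behind it (grip_depth is the distance from the TCP to the grasp point, in m); z points along the fingers, y is the line along which they close (so a half turn about z gives the same grasp; the last joint's range is limited). The gripper opens to 88 mm and grips with 3 to 60 N. Pads are 20 mm wide; open, the fingers measure 115 mm over their backs; the gripper's body (75 mm by 178 mm) begins 61 mm behind the grasp point.
Start: joints at [-1.381, 0.359, 1.51, -0, 1.272, -0.115], TCP at [0.18, -0.572, 0.223] pointing down, gripper open.
Joint ranges: [-2.97, 2.97], [-1.01, 2.36], [0.21, 2.38], [-0.96, 4.11], [0.2, 2.71], [-2.98, 2.98]. Speed limits (rad/s): [2.39, 2.39, 3.14, 3.14, 3.14, 3.14].

## Interface

Orientations are given as a unit quaternion [x, y, z, w].
In Python, from station import * gives the robot as it stands.
- The arm moves only by the tool drive_tool, never from a script. Its argument "targets" is one flat list of numbers, 7 for each row, row after row: the shift along the tool's x, y, z in mm, then the turn, a rotation vector about the tool's x, y, z in degrees, then the opening, from 0 (shut) to 1 (fully open). A call has 1 to 8 rows; each row is the pose to reach, as a shift and turn from the pose commanded when the call began, along the tool's axes at that moment; what a row does not reach only later rows make up. A row lasts 1/10 s, in which the tool goes at most 50 mm and 8.59 degrees, less where a joint would pass 70% of its speed; a pose out of reach is approached as far as the arm can. A call with a gripper value outside its range is refused whole. The fingers move at their own pace and stop on an object; "squeeze" is the grip in N (left out, the last holds). Time passes only in rows, so rows that repeat a pose let the fingers close. It gives the time, the measured TCP pose, the force, the opening and the grip force at its end, in the units of the state.
- sense(): the state, without advancing time (a new reading comes with each control period).
- camera(name): name is "scene" or "top" or "wrist"; returns a dict with "image" (400x640x3 uint8, red, green, blue), "range_z" (400x640 float32, m along the optical axis (not along the pixel's ray), 0 where there is no reading), "vfov" (degrees; the focal length in pixels is half the picture's height over the tangent of half this angle, whatever the lens; pixels are square), "cx", "cy" (the principal point, pixels), "world_from_camera" (4x4, takes a point from camera to world coordinates); the wrist camera has in their place "tool_from_camera" (4x4, takes a point from camera to tool coordinates, whose origin is the TCP and whose axes are the flange's). Camera axes: x right, y up, looking along -z (the intrinsics and any distortion apply to the point x, -y, -z); pixel columns grow to the right and rows downward; lengths in m; the calibration is good to about 2 mm. A picture is of the moment at which its call begins: read the wrist's pose just before it.
- sign_off(): hands the job in; it is judged then, once.
The state is a dict: "t": time; "joint_pos": joint angles; "joint_velocities": joint speeds; "joint_efforts": joint torques, N m; "ee_pos": TCP position; "tool_rot": TCP orientation; "force": force on the tool from outside, world axes, zero at the start; "torque": the same for the moment, N m; "gripper_width": opening from 0.0 (shut) to 1.0 (fully open); "grip_force": force on a finger pad.
Only numpy, scipy, OpenCV 4.12 (cv2) and the standard library are available. Lean on these libraries where they do the work, as an engineer would, in place of code of your own. Each camera call takes 0.05 s, during which the arm holds its last target. There are 200 camera calls.

## Working session

There is one attempt and no reset: what is moved stays moved. The work goes in short steps, Python scripts to look and compute and a tool call to move; the robot and the scene stay as the last step left them, time stands still between calls to the robot, and variables do not carry over. Pictures are saved under pics/ and viewed, at most 10 in all, crops included, and the job is handed in when it is done.

Besides the shell and the picture viewer there is one more tool, called after ">>>" by a JSON object that holds its "name" and its "arguments". drive_tool: Moves the arm, as the interface text tells. Its arguments: {"type":"object","properties":{"targets":{"type":"array"},"squeeze":{"type":"number"}},"required":["targets"]}

```bash
mkdir -p pics; ls
python3 - <<'E'
from station import *
import numpy as np,cv2
s=sense();print({k:np.round(v,3).tolist() for k,v in s.items()})
ims=[]
for n in ("scene","top"):
    c=camera(n);np.savez(n+'.npz',**c)
    print(n,c['vfov'],c['cx'],c['cy'],np.round(c['world_from_camera'],3).tolist(),[k for k in c])
    cv2.imwrite(f'pics/{n}0.png',c['image'][:,:,::-1])
E
```

```text
pics
{'t': 0.0, 'joint_pos': [-1.381, 0.359, 1.511, -0.0, 1.273, -0.115], 'joint_velocities': [-0.0, -0.0, -0.001, 0.001, -0.0, -0.0], 'joint_efforts': [-0.002, -51.537, -27.073, 0.067, 0.035, -0.0], 'ee_pos': [0.18, -0.572, 0.222], 'tool_rot': [0.988, 0.152, -0.0, -0.001], 'force': [0.809, -0.67, -0.022], 'torque': [-0.062, -0.004, 0.008], 'grip_force': 0.0, 'gripper_width': 0.999}
scene 45.35286963734411 317.4741080570633 195.1471540978171 [[-0.253, -0.513, 0.82, 1.568], [0.967, -0.121, 0.223, 0.32], [-0.015, 0.85, 0.527, 0.738], [0.0, 0.0, 0.0, 1.0]] ['image', 'range_z', 'vfov', 'cx', 'cy', 'world_from_camera']
top 43.19692337701177 324.15590416036383 198.218744376344 [[0.023, 0.997, -0.067, 0.44], [-1.0, 0.024, 0.001, 0.02], [0.003, 0.067, 0.998, 1.714], [0.0, 0.0, 0.0, 1.0]] ['image', 'range_z', 'vfov', 'cx', 'cy', 'world_from_camera']
```

View pics/top0.png

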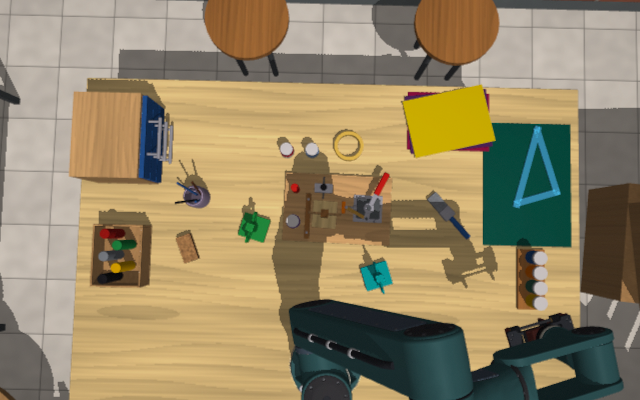

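View pics/scene0.png

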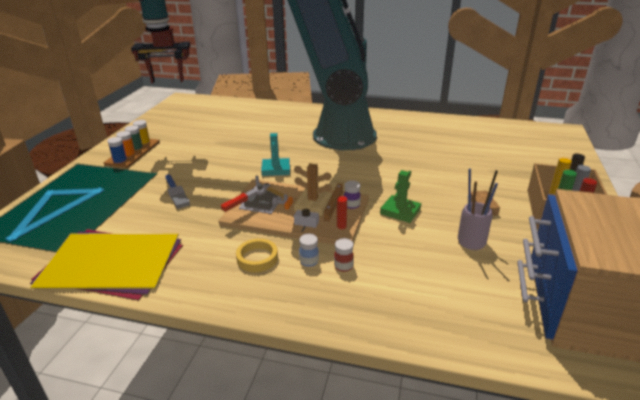

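The top view shows the jig at x 283–392, y 171–245 with its +x up in the image. The brown tree is at (325,213), the end stop with its black knob at (323,187), the clamp at (367,207) and the red grip at (382,184). The green (253,226) and turquoise (376,274) trees stand off the jig and are look-alikes. The brown one on the jig board, between the fence and the clamp, is the one meant. I'll confirm that in an enlarged crop.

```bash
cat > h.py <<'E'
import numpy as np,cv2
from scipy.spatial.transform import Rotation as R
def load(n): return dict(np.load(n+'.npz'))
def rays(c,uv,T=None):
    T=c['world_from_camera'] if T is None else T
    f=c['image'].shape[0]/2/np.tan(np.radians(c['vfov'])/2)
    uv=np.atleast_2d(uv).astype(float)
    d=np.c_[(uv[:,0]-c['cx'])/f,-(uv[:,1]-c['cy'])/f,-np.ones(len(uv))]
    return T[:3,3],d@T[:3,:3].T
def plane(c,uv,z,T=None):
    o,d=rays(c,uv,T); return o+d*((z-o[2])/d[:,2])[:,None]
def cloud(c,T=None):
    h,w=c['range_z'].shape; v,u=np.mgrid[:h,:w]
    o,d=rays(c,np.c_[u.ravel(),v.ravel()],T)
    return (o+d*c['range_z'].reshape(-1,1)).reshape(h,w,3)
def wristT(s,c):
    T=np.eye(4);T[:3,:3]=R.from_quat(s['tool_rot']).as_matrix();T[:3,3]=s['ee_pos'];return T@c['tool_from_camera']
E
python3 - <<'E'
from h import *
c=load('top');im=c['image'][:,:,::-1]
cv2.imwrite('pics/topcrop.png',cv2.resize(im[160:255,270:400],None,fx=6,fy=6,interpolation=cv2.INTER_CUBIC))
print(np.round(plane(c,[[283,171],[392,178],[285,240],[390,247],[323,187],[325,213],[367,207],[382,184]],[.018,.018,.018,.018,.04,.124,.042,.07]),3))
E
```

```text
[[ 0.643  0.159  0.018]
 [ 0.628 -0.21   0.018]
 [ 0.411  0.145  0.018]
 [ 0.396 -0.206  0.018]
 [ 0.59   0.022  0.04 ]
 [ 0.5    0.014  0.124]
 [ 0.526 -0.125  0.042]
 [ 0.601 -0.17   0.07 ]]
```

View pics/topcrop.png

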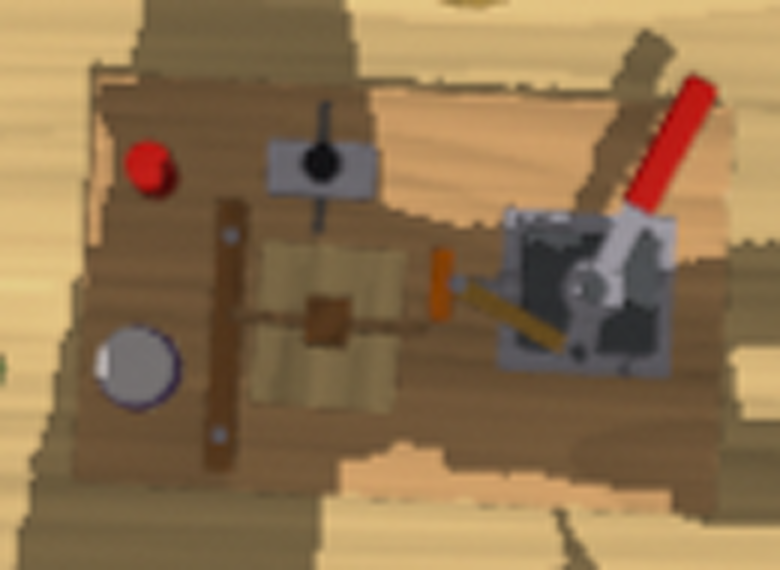

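The crop confirms it: brown trunk at crop (328,322), tan foot between the fence and the orange pad (442,285), stop at (322,168), lever grip at (672,145). Next I'll move above the jig for a closer wrist view.

>>> {"name": "drive_tool", "arguments": {"targets": [436,-387,-200,0,0,-72,1,436,-387,-200,0,0,-72,1,436,-387,-200,0,0,-72,1,436,-387,-200,0,0,-72,1,436,-387,-200,0,0,-72,1,436,-387,-200,0,0,-72,1,436,-387,-200,0,0,-72,1,436,-387,-200,0,0,-72,1]}}

```text
t: 0.9
ee_pos: [0.3749, -0.2459, 0.3529]
tool_rot: [0.728, 0.686, 0.0, -0.0]
force: [0.9, -0.7, -0.2]
gripper_width: 1.004
grip_force: 0.0
```

Run:
```python
from station import *
from h import *
s=sense();c=camera("wrist");print(s['t'],s['ee_pos'],s['tool_rot'],s['joint_pos'],np.round(c['tool_from_camera'],3).tolist(),c['vfov'],c.keys())
r=R.from_quat(s['tool_rot'])
print(r.inv().apply(np.array([.48,-.07,.42])-s['ee_pos'])*1e3, r.as_euler('zyx',degrees=True))
```

```text
0.9 [ 0.37494158 -0.24585789  0.35293722] [ 7.28059133e-01  6.85514315e-01  6.60367252e-05 -1.35377862e-04] [-7.34802393e-01  3.05995367e-02  1.61203465e+00  1.53859742e-04
  1.49921770e+00 -6.74636879e-01] [[0.001, 0.971, 0.24, 0.065], [1.0, -0.001, 0.0, 0.0], [0.0, 0.24, -0.971, -0.162], [0.0, 0.0, 0.0, 1.0]] 69.04453742542202 dict_keys(['image', 'range_z', 'vfov', 'cx', 'cy', 'tool_from_camera'])
[181.87670108  94.28497722 -67.02158265] [-8.65521376e+01 -5.12508704e-03 -1.79983518e+02]
```

>>> {"name": "drive_tool", "arguments": {"targets": [283,108,53,0,0,-3.5,1,283,108,53,0,0,-3.5,1,283,108,53,0,0,-3.5,1,283,108,53,0,0,-3.5,1,283,108,53,0,0,-3.5,1,283,108,53,0,0,-3.5,1,283,108,53,0,0,-3.5,1,283,108,53,0,0,-3.5,1]}}

```text
t: 1.75
ee_pos: [0.5008, 0.0284, 0.2986]
tool_rot: [0.708, 0.706, -0.001, -0.001]
force: [0.1, -0.3, -0.1]
gripper_width: 0.998
grip_force: 0.0
```

Run:
```python
from station import *
from h import *
s=sense();c=camera("wrist");print(s['t'],s['ee_pos'],s['tool_rot'],s['joint_pos'],s['force'])
T=wristT(s,c);np.savez('w1.npz',T=T,**c)
cv2.imwrite('pics/w1.png',c['image'][:,:,::-1])
```

```text
1.75 [0.50081569 0.02844977 0.29861288] [ 7.07844418e-01  7.06367737e-01 -6.89388607e-04 -6.51206917e-04] [-8.08864675e-02  1.51638697e-01  1.60560473e+00 -2.08578588e-04
  1.38623477e+00 -7.87596526e-02] [ 0.12619813 -0.28352896 -0.0905763 ]
```

View pics/w1.png

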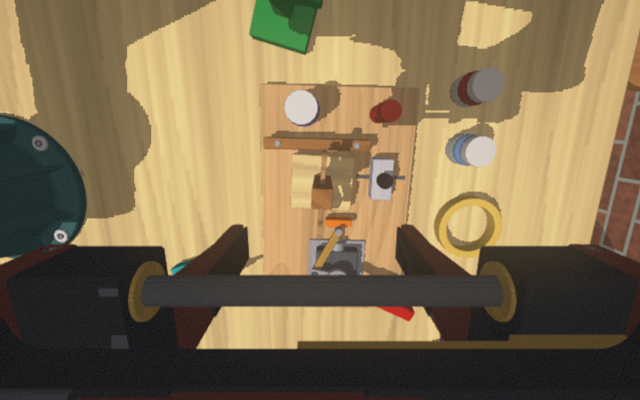

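Run:
```python
from h import *
c=load('w1');T=c['T'];P=cloud(c,T);im=c['image'];ok=c['range_z']>0
x,y,z=P[...,0],P[...,1],P[...,2]
def show(n,box,z0,z1):
    m=ok&(x>box[0])&(x<box[1])&(y>box[2])&(y<box[3])&(z>z0)&(z<z1)
    m=cv2.morphologyEx(m.astype(np.uint8),cv2.MORPH_OPEN,np.ones((3,3)))
    k,l,st,_=cv2.connectedComponentsWithStats(m)
    if k<2: print(n,'none');return
    i=1+np.argmax(st[1:,4]);q=P[l==i];r=cv2.minAreaRect((q[:,:2]*1e3).astype(np.float32))
    print(n,st[i].tolist(),'zmed',np.median(q[:,2]).round(4),'rect',np.round(r[0],1),np.round(r[1],1),round(r[2],2), np.round(cv2.boxPoints(r)).tolist())
b=(.3,.75,-.12,.25)
show('board',(.3,.75,-.25,.25),.012,.024)
show('fence',(.38,.6,.02,.13),.046,.06)
show('stop',(.53,.66,-.03,.08),.043,.052)
show('knob',(.53,.66,-.03,.08),.054,.07)
show('foot',(.42,.57,-.05,.08),.036,.044)
show('trunk',(.42,.57,-.05,.08),.138,.150)
show('branch',(.42,.57,-.09,.09),.1,.150)
show('pad',(.45,.6,-.11,-.02),.036,.044)
hs=cv2.cvtColor(im,cv2.COLOR_RGB2HSV)
m=(hs[...,0]>5)&(hs[...,0]<17)&(hs[...,1]>200)&(hs[...,2]>150)
v,u=np.nonzero(m&(np.abs(x-.5)<.1)&(np.abs(y+.04)<.08));print('orange px',len(u),u.mean(),v.mean(),plane(c,[[u.mean(),v.mean()]],.04,T))
t=load('top');hs=cv2.cvtColor(t['image'],cv2.COLOR_RGB2HSV)
m=((hs[...,0]<5)|(hs[...,0]>175))&(hs[...,1]>200)&(hs[...,2]>120);m[:,:365]=0;m[:,400:]=0;m[:160]=0;m[220:]=0
v,u=np.nonzero(m);q=plane(t,np.c_[u,v],.073)
r=cv2.minAreaRect((q[:,:2]*1e3).astype(np.float32));print('grip',len(u),r,cv2.boxPoints(r))
cv2.imwrite('pics/w1c.png',cv2.resize(im[75:250,250:430,::-1],None,fx=4,fy=3.4,interpolation=cv2.INTER_CUBIC))
```

```text
board [259, 84, 160, 191, 12937] zmed 0.018 rect [521.3   6.1] [294.9 230.5] 88.4 [[402.0, -138.0], [632.0, -144.0], [641.0, 150.0], [410.0, 157.0]]
fence [263, 138, 108, 14, 1252] zmed 0.0499 rect [493.2  72.3] [ 16.1 149.6] 88.32 [[418.0, 66.0], [568.0, 62.0], [568.0, 78.0], [419.0, 83.0]]
stop [370, 159, 24, 42, 640] zmed 0.046 rect [586.7  21.5] [60.2 29.6] 87.96 [[571.0, -8.0], [600.0, -9.0], [603.0, 51.0], [573.0, 52.0]]
knob [377, 174, 16, 16, 200] zmed 0.0581 rect [588.4  21.6] [21.1 21.5] 2.26 [[577.0, 32.0], [578.0, 10.0], [599.0, 11.0], [599.0, 33.0]]
foot [291, 154, 30, 55, 1275] zmed 0.0399 rect [475.8  17.8] [79.9 41.8] 86.05 [[452.0, -21.0], [494.0, -23.0], [499.0, 56.0], [458.0, 59.0]]
trunk [311, 188, 22, 22, 447] zmed 0.1418 rect [500.3  16.7] [24.1 23.7] 89.31 [[488.0, 5.0], [512.0, 5.0], [512.0, 29.0], [489.0, 29.0]]
branch [311, 152, 22, 75, 803] zmed 0.1408 rect [500.4  24.3] [86.5 23.8] 88.33 [[487.0, -19.0], [511.0, -19.0], [514.0, 67.0], [490.0, 68.0]]
pad [326, 243, 32, 20, 423] zmed 0.0417 rect [531.1 -93.8] [48.8 31.1] 0.34 [[507.0, -78.0], [507.0, -109.0], [556.0, -109.0], [555.0, -78.0]]
orange px 122 337.40983606557376 222.38524590163934 [[ 0.52398886 -0.04428461  0.04      ]]
grip 120 ((603.7310180664062, -167.85899353027344), (16.75899314880371, 73.88777160644531), 62.788631439208984) [[ 567.0441  -158.4176 ]
 [ 632.75446 -192.20459]
 [ 640.4179  -177.30038]
 [ 574.7076  -143.5134 ]]
```

View pics/w1c.png

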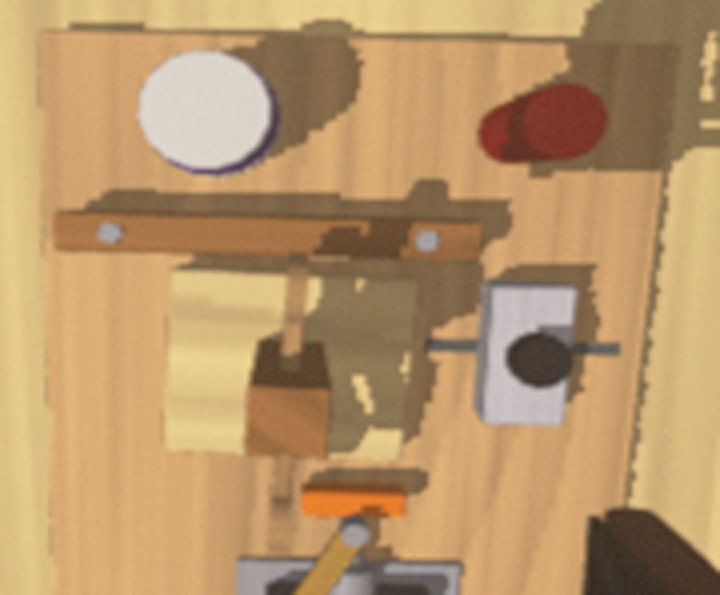

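Run:
```python
import station
print([n for n in dir(station) if n[0]!='_'], getattr(station,'grip_depth',None))
```

```text
['PlanningError', 'camera', 'grip_depth', 'sense', 'sign_off'] 0.0187
```

>>> {"name": "drive_tool", "arguments": {"targets": [-12,-0.5,40,0,0,1.6,1,-12,-0.5,80,0,0,1.6,1,-12,-0.5,120,0,0,1.6,1,-12,-0.5,150,0,0,1.6,1,-12,-0.5,150,0,0,1.6,1]}}

```text
t: 2.3
ee_pos: [0.4967, 0.0137, 0.1464]
tool_rot: [0.72, 0.694, -0.003, -0.003]
force: [-0.4, -0.1, 0.6]
gripper_width: 1.0
grip_force: 0.0
```

>>> {"name": "drive_tool", "arguments": {"targets": [0,0,30,0,0,0,1,0,0,60,0,0,0,1,0,0,66,0,0,0,1,0,0,66,0,0,0,1,0,0,66,0,0,0,1]}}

```text
t: 2.8
ee_pos: [0.5018, 0.0148, 0.0852]
tool_rot: [0.719, 0.695, 0.001, 0.001]
force: [0.0, -0.0, 0.2]
gripper_width: 0.995
grip_force: 0.0
```

Run:
```python
from station import *
from h import *
s=sense();c=camera("wrist");print(s['t'],s['ee_pos'],s['tool_rot'],s['force'])
r=R.from_quat(s['tool_rot']);print(2*np.degrees(np.arctan2(s['tool_rot'][1],s['tool_rot'][0])), r.inv().apply(np.array([.5003,.0167,.08])-s['ee_pos'])*1e3)
T=wristT(s,c);np.savez('w2.npz',T=T,**c)
P=cloud(c,T);x,y,z=P[...,0],P[...,1],P[...,2]
for n,b,z0,z1 in (('trunk',(.47,.53,-.02,.05),.136,.148),('foot',(.42,.57,-.05,.08),.036,.044),('stop',(.54,.66,-.05,.08),.043,.052),('fence',(.38,.6,.02,.13),.046,.06)):
    m=(x>b[0])&(x<b[1])&(y>b[2])&(y<b[3])&(z>z0)&(z<z1);q=P[m]
    if len(q)>30: print(n,len(q),np.round(cv2.minAreaRect((q[:,:2]*1e3).astype(np.float32)),1) if 0 else cv2.minAreaRect((q[:,:2]*1e3).astype(np.float32)))
```

```text
2.8 [0.50180873 0.01484733 0.08524115] [0.71883755 0.69517694 0.00080978 0.00096884] [ 0.01448656 -0.03008908  0.15325353]
88.08272651402018 [ 1.80210994 -1.58306579  5.23684618]
trunk 1542 ((500.44036865234375, 16.72658920288086), (25.325315475463867, 23.957944869995117), 86.86198425292969)
foot 8813 ((500.1333312988281, 16.501232147216797), (80.10370635986328, 90.22640228271484), 86.39903259277344)
stop 3389 ((579.7516479492188, 41.09181213378906), (47.796627044677734, 104.84890747070312), 28.819353103637695)
fence 7700 ((510.8084716796875, 76.24046325683594), (105.14893341064453, 183.4525604248047), 86.90609741210938)
```

>>> {"name": "drive_tool", "arguments": {"targets": [1.8,-1.5,4,0,0,0,0.5,1.8,-1.5,4,0,0,0,0.3,1.8,-1.5,4,0,0,0,0.2,1.8,-1.5,4,0,0,0,0.2,1.8,-1.5,4,0,0,0,0.2,1.8,-1.5,4,0,0,0,0.2,1.8,-1.5,4,0,0,0,0.2,1.8,-1.5,4,0,0,0,0.2], "squeeze": 10}}

```text
t: 3.65
ee_pos: [0.499, 0.0173, 0.0794]
tool_rot: [0.719, 0.695, 0.0, -0.0]
force: [0.3, -0.3, -0.0]
gripper_width: 0.309
grip_force: 0.0
```

>>> {"name": "drive_tool", "arguments": {"targets": [0,0,0,0,0,0,0.15,0,0,0,0,0,0,0.15,0,0,0,0,0,0,0.15,0,0,0,0,0,0,0.15], "squeeze": 10}}

```text
t: 4.05
ee_pos: [0.4991, 0.0173, 0.0794]
tool_rot: [0.719, 0.695, 0.0, -0.0]
force: [0.8, 0.4, -0.9]
gripper_width: 0.271
grip_force: 10.0
```

>>> {"name": "drive_tool", "arguments": {"targets": [0,4,0,0,0,0,0.15,0,8,0,0,0,0,0.15,0,12,0,0,0,0,0.15,0,16,0,0,0,0,0.15,0,19,0,0,0,0,0.15,0,22,0,0,0,0,0.15,0,24,0,0,0,0,0.15,0,24,0,0,0,0,0.15]}}

```text
t: 4.85
ee_pos: [0.5235, 0.0165, 0.0793]
tool_rot: [0.719, 0.695, 0.0, 0.0]
force: [0.1, 0.5, -1.7]
gripper_width: 0.274
grip_force: 10.0
```

>>> {"name": "drive_tool", "arguments": {"targets": [0,0.5,0,0,0,0,0.15,0,1,0,0,0,0,0.15,0,1,0,0,0,0,0.15]}}

```text
t: 5.15
ee_pos: [0.524, 0.0165, 0.0794]
tool_rot: [0.719, 0.695, 0.0, -0.0]
force: [0.0, -0.0, -2.2]
gripper_width: 0.267
grip_force: 10.0
```

>>> {"name": "drive_tool", "arguments": {"targets": [0,0.5,0.3,0,0,0,0.15,0,1,0.3,0,0,0,0.15,0,1,0.3,0,0,0,0.15]}}

```text
t: 5.45
ee_pos: [0.5251, 0.0165, 0.0792]
tool_rot: [0.719, 0.695, 0.0, 0.0]
force: [-0.3, 0.6, -2.7]
gripper_width: 0.273
grip_force: 10.0
```

>>> {"name": "drive_tool", "arguments": {"targets": [0,0.5,0,0,0,0,0.15,0,1,0,0,0,0,0.15,0,1,0,0,0,0,0.15]}}

```text
t: 5.75
ee_pos: [0.5262, 0.0164, 0.0792]
tool_rot: [0.719, 0.695, 0.0, 0.0]
force: [0.2, 0.3, -2.6]
gripper_width: 0.271
grip_force: 10.0
```

>>> {"name": "drive_tool", "arguments": {"targets": [0,0,0.5,0,0,0,0.15,0,0,0.8,0,0,0,0.15,0,0,0.8,0,0,0,0.15]}}

```text
t: 6.05
ee_pos: [0.5262, 0.0164, 0.0791]
tool_rot: [0.719, 0.695, 0.0, 0.0]
force: [-1.3, 0.8, 5.0]
gripper_width: 0.274
grip_force: 10.0
```

Run:
```python
from station import *
from h import *
s=sense();c=camera("wrist")
T=wristT(s,c);np.savez('w3.npz',T=T,**c)
P=cloud(c,T);x,y,z=P[...,0],P[...,1],P[...,2];ok=c['range_z']>0
for n,b,z0,z1 in (('foot',(.46,.57,-.04,.058),.03,.0435),('stop',(.565,.63,-.02,.058),.0438,.049),('board',(.4,.46,-.05,.05),.01,.024)):
    m=ok&(x>b[0])&(x<b[1])&(y>b[2])&(y<b[3])&(z>z0)&(z<z1)
    k,l,st,_=cv2.connectedComponentsWithStats(m.astype(np.uint8));i=1+np.argmax(st[1:,4]);q=P[l==i]
    A=np.c_[q[:,:2],np.ones(len(q))];print(n,len(q),'z',np.median(q[:,2]).round(4),'tilt',np.linalg.lstsq(A,q[:,2],rcond=None)[0][:2].round(3),cv2.minAreaRect((q[:,:2]*1e3).astype(np.float32)))
cv2.imwrite('pics/w3.png',c['image'][:,:,::-1])
```

```text
foot 3534 z 0.0399 tilt [ 0.008 -0.012] ((501.2176208496094, 26.872112274169922), (59.856651306152344, 39.8261604309082), 87.88858032226562)
stop 2307 z 0.0458 tilt [ 0.005 -0.001] ((586.9990234375, 24.389039993286133), (54.81666564941406, 30.12843894958496), 88.21076202392578)
board 4744 z 0.0179 tilt [0.001 0.001] ((432.8077087402344, 17.95218276977539), (64.04692840576172, 54.31861877441406), 89.93820190429688)
```

View pics/w3.png

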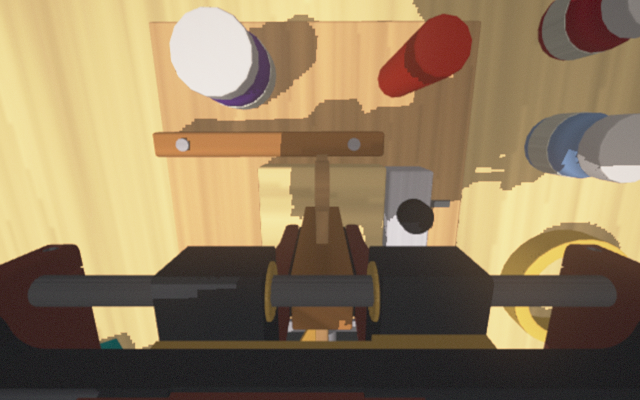

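The foot's front edge is at about column 385, almost meeting the stop's face. I'll ease the vertical load by 0.5 mm and creep on.

>>> {"name": "drive_tool", "arguments": {"targets": [0,0,-0.5,0,0,0,0.15,0,0.3,-0.5,0,0,0,0.15,0,0.6,-0.5,0,0,0,0.15,0,0.6,-0.5,0,0,0,0.15]}}

```text
t: 6.5
ee_pos: [0.5262, 0.0164, 0.0791]
tool_rot: [0.719, 0.695, -0.0, -0.0]
force: [-3.4, 0.4, 5.2]
gripper_width: 0.27
grip_force: 10.0
```

>>> {"name": "drive_tool", "arguments": {"targets": [0,0.3,0,0,0,0,0.15,0,0.6,0,0,0,0,0.15,0,0.6,0,0,0,0,0.15]}}

```text
t: 6.8
ee_pos: [0.5263, 0.0164, 0.0792]
tool_rot: [0.719, 0.695, -0.001, -0.001]
force: [-4.6, -0.3, 7.8]
gripper_width: 0.273
grip_force: 10.0
```

>>> {"name": "drive_tool", "arguments": {"targets": [0,0.2,-0.4,0,0,0,0.15,0,0.4,-0.8,0,0,0,0.15,0,0.4,-0.8,0,0,0,0.15]}}

```text
t: 7.1
ee_pos: [0.527, 0.0164, 0.0793]
tool_rot: [0.719, 0.695, -0.0, -0.0]
force: [-1.4, -0.0, -2.1]
gripper_width: 0.273
grip_force: 10.0
```

>>> {"name": "drive_tool", "arguments": {"targets": [0,0.2,0.2,0,0,0,0.15,0,0.4,0.2,0,0,0,0.15,0,0.4,0.2,0,0,0,0.15]}}

```text
t: 7.4
ee_pos: [0.5271, 0.0164, 0.0792]
tool_rot: [0.719, 0.695, -0.001, -0.001]
force: [-4.2, -0.5, -1.1]
gripper_width: 0.271
grip_force: 10.0
```

>>> {"name": "drive_tool", "arguments": {"targets": [0,0.2,0,0,0,0,0.15,0,0.4,0,0,0,0,0.15,0,0.4,0,0,0,0,0.15]}}

```text
t: 7.7
ee_pos: [0.5272, 0.0164, 0.0792]
tool_rot: [0.719, 0.695, -0.001, -0.001]
force: [-5.8, 0.1, 0.2]
gripper_width: 0.273
grip_force: 10.0
```

>>> {"name": "drive_tool", "arguments": {"targets": [0,0.2,0,0,0,0,0.15,0,0.4,0,0,0,0,0.15,0,0.4,0,0,0,0,0.15,0,0.4,0,0,0,0,0.15]}}

```text
t: 8.1
ee_pos: [0.5272, 0.0164, 0.0792]
tool_rot: [0.719, 0.695, -0.001, -0.001]
force: [-5.7, -0.5, 1.9]
gripper_width: 0.275
grip_force: 10.0
```

>>> {"name": "drive_tool", "arguments": {"targets": [0,0,0,0,0,0,0.35,0,0,0,0,0,0,0.5,0,0,0,0,0,0,0.7,0,0,0,0,0,0,0.7]}}

```text
t: 8.5
ee_pos: [0.53, 0.0163, 0.0798]
tool_rot: [0.719, 0.695, 0.001, 0.001]
force: [0.5, 0.4, 0.1]
gripper_width: 0.583
grip_force: 0.0
```

```bash
cat > meas.py <<'E'
from station import *
from h import *
def tree(tag):
    s=sense();c=camera("wrist");T=wristT(s,c);np.savez(tag+'.npz',T=T,**c)
    print(round(s['t'],2),s['ee_pos'].round(4) if hasattr(s['ee_pos'],'round') else s['ee_pos'],s['force'],s['gripper_width'])
    P=cloud(c,T);x,y,z=P[...,0],P[...,1],P[...,2];ok=c['range_z']>0
    for n,b,z0,z1 in (('foot',(.43,.59,-.04,.063),.03,.0435),('stop',(.565,.63,-.02,.058),.0438,.049),('fence',(.4,.6,.055,.1),.047,.054),('trunk',(.5,.55,-.02,.05),.137,.148)):
        m=ok&(x>b[0])&(x<b[1])&(y>b[2])&(y<b[3])&(z>z0)&(z<z1)
        k,l,st,_=cv2.connectedComponentsWithStats(m.astype(np.uint8))
        if k<2: print(n,'none');continue
        i=1+np.argmax(st[1:,4]);q=P[l==i];r=cv2.minAreaRect((q[:,:2]*1e3).astype(np.float32))
        print(n,len(q),'z',np.median(q[:,2]).round(4),np.round(cv2.boxPoints(r),1).tolist(),round(r[2],2))
    return s,c,T,P
E
python3 -c "
from meas import *
tree('w4')"
```

```text
8.5 [0.53   0.0163 0.0798] [0.47169284 0.38846625 0.12045248] 0.5828815359023678
foot 4492 z 0.0398 [[528.7999877929688, -23.600000381469727], [587.2000122070312, -25.600000381469727], [590.0, 53.79999923706055], [531.5999755859375, 55.900001525878906]] 88.01
stop 2219 z 0.0458 [[571.0, -6.800000190734863], [601.2999877929688, -7.599999904632568], [602.7999877929688, 51.20000076293945], [572.5, 52.0]] 88.54
fence 5637 z 0.0499 [[418.0, 66.69999694824219], [568.0, 62.599998474121094], [568.4000244140625, 78.5999984741211], [418.3999938964844, 82.69999694824219]] 88.42
trunk 1325 z 0.1418 [[514.5, 3.5], [538.4000244140625, 2.799999952316284], [538.7999877929688, 14.199999809265137], [514.7999877929688, 14.899999618530273]] 88.3
```

>>> {"name": "drive_tool", "arguments": {"targets": [0,0,-30,0,0,0,0.65,0,0,-75,0,0,0,0.65,0,0,-120,0,0,0,0.6,-30,10,-160,0,0,0,0,-70,20,-170,0,0,0,0,-115,34,-170,0,0,0,0,-115,34,-170,0,0,0,0,-115,34,-170,0,0,0,0]}}

```text
t: 9.35
ee_pos: [0.559, -0.1005, 0.2493]
tool_rot: [0.719, 0.695, 0.0, -0.0]
force: [-0.0, -0.4, -0.3]
gripper_width: 0.183
grip_force: 0.0
```

Run:
```python
from meas import *
s,c,T,P=tree('w5')
hs=cv2.cvtColor(c['image'],cv2.COLOR_RGB2HSV);x,y,z=P[...,0],P[...,1],P[...,2]
m=((hs[...,0]<6)|(hs[...,0]>174))&(hs[...,1]>170)&(x>.5)&(x<.7)&(y<-.11)&(y>-.26)&(z>.066)&(z<.08)
q=P[m];r=cv2.minAreaRect((q[:,:2]*1e3).astype(np.float32));print('grip',len(q),np.median(q[:,2]),r,cv2.boxPoints(r))
print(s['joint_pos'],s['tool_rot'])
cv2.imwrite('pics/w5.png',c['image'][:,:,::-1])
```

```text
9.35 [ 0.559  -0.1005  0.2493] [-0.03285948 -0.36265896 -0.25326058] 0.18318947546161093
foot 2335 z 0.04 [[524.2000122070312, -24.399999618530273], [574.2000122070312, -26.899999618530273], [578.0999755859375, 53.70000076293945], [528.0999755859375, 56.099998474121094]] 87.19
stop 1028 z 0.0459 [[571.0, -8.100000381469727], [600.9000244140625, -8.899999618530273], [602.5999755859375, 50.400001525878906], [572.7000122070312, 51.29999923706055]] 88.34
fence 1387 z 0.0499 [[418.1000061035156, 66.0999984741211], [515.5999755859375, 63.0], [516.0999755859375, 79.5], [418.6000061035156, 82.69999694824219]] 88.14
trunk 869 z 0.1419 [[514.5, 3.9000000953674316], [538.4000244140625, 3.0999999046325684], [539.2000122070312, 27.299999237060547], [515.2000122070312, 28.100000381469727]] 88.15
grip 502 0.07248917469714955 ((602.3229370117188, -167.05084228515625), (17.991056442260742, 76.148193359375), 63.346309661865234) [[ 564.25946 -158.01053]
 [ 632.31573 -192.17038]
 [ 640.3864  -176.09116]
 [ 572.33014 -141.9313 ]]
[-2.99786489e-01  2.89755318e-01  1.54514197e+00  5.75924009e-04
  1.30695248e+00 -2.64801400e-01] [ 7.19419221e-01  6.94576051e-01  1.81559312e-04 -2.46656933e-04]
```

View pics/w5.png

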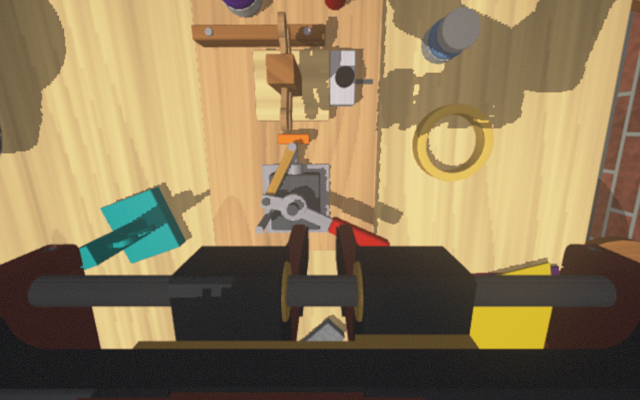

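>>> {"name": "drive_tool", "arguments": {"targets": [-37,61,0,0,0,-65.3,0,-37,61,0,0,0,-65.3,0,-37,61,40,0,0,-65.3,0,-37,61,80,0,0,-65.3,0,-37,61,110,0,0,-65.3,0,-37,61,110,0,0,-65.3,0,-37,61,110,0,0,-65.3,0,-37,61,110,0,0,-65.3,0]}}

```text
t: 10.2
ee_pos: [0.6179, -0.1365, 0.1385]
tool_rot: [0.226, 0.974, 0.0, -0.001]
force: [0.3, -0.1, 0.1]
gripper_width: 0.005
grip_force: 0.0
```

```bash
cat > lev.py <<'E'
from station import *
from h import *
def lev(H=np.array([.520,-.125])):
    s=sense();r=R.from_quat(s['tool_rot']);yaw=2*np.degrees(np.arctan2(s['tool_rot'][1],s['tool_rot'][0]))
    h=r.inv().apply(np.r_[H,s['ee_pos'][2]]-s['ee_pos'])*1e3
    print('t',round(s['t'],2),'pos',np.round(s['ee_pos'],4),'yaw',yaw,'hinge in tool',h.round(1),'F tool',r.inv().apply(s['force']).round(1),'j',np.round(s['joint_pos'],2),s['gripper_width'])
    return h
E
python3 -c "
from lev import *
lev()"
```

```text
t 10.2 pos [ 0.6179 -0.1365  0.1385] yaw 153.83456575282062 hinge in tool [ 93.  -32.9   0.2] F tool [-0.3  0.  -0.1] j [-0.33  0.49  1.53  0.    1.13 -1.44] 0.004556479271172711
```

>>> {"name": "drive_tool", "arguments": {"targets": [0,0,30,0,0,0,0,0,0,65,0,0,0,0,0,0,97,0,0,0,0,0,0,97,0,0,0,0,0,-3,97,0,0,0,0,0,-6,97,0,0,0,0,0,-9,97,0,0,0,0,0,-9,97,0,0,0,0]}}

```text
t: 11.0
ee_pos: [0.6155, -0.1475, 0.044]
tool_rot: [0.23, 0.973, -0.0, 0.001]
force: [-0.6, -0.6, 0.5]
gripper_width: 0.002
grip_force: 0.0
```

```bash
python3 -c "
from lev import *
lev()"
```

```text
t 11.0 pos [ 0.6155 -0.1475  0.044 ] yaw 153.39428113511278 hinge in tool [ 95.5 -22.7  -0.2] F tool [ 0.3 -0.8 -0.5] j [-0.34  0.6   1.6   0.    0.94 -1.45] 0.002031946624746501
```

>>> {"name": "drive_tool", "arguments": {"targets": [-1.4,-6.5,0,0,0,4,0,-2.4,-13.2,0,0,0,8,0,-3,-19.9,0,0,0,12,0,-3,-26.6,0,0,0,16,0,-2.6,-33.3,0,0,0,20,0,-1.7,-39.9,0,0,0,24,0,-0.4,-46.5,0,0,0,28,0,1.4,-52.9,0,0,0,32,0]}}

```text
t: 11.8
ee_pos: [0.5907, -0.1934, 0.0436]
tool_rot: [0.491, 0.871, 0.001, 0.001]
force: [1.4, 1.8, 2.2]
gripper_width: 0.004
grip_force: 1.4
```

```bash
python3 -c "
from lev import *
lev()"
```

```text
t 11.8 pos [ 0.5907 -0.1934  0.0436] yaw 121.21683209791323 hinge in tool [ 95.2 -25.   -0.1] F tool [ 0.8  2.2 -2.2] j [-0.43  0.59  1.63  0.    0.92 -0.97] 0.0038620476664394565
```

>>> {"name": "drive_tool", "arguments": {"targets": [-1.4,-6.5,0,0,0,4,0,-2.4,-13.2,0,0,0,8,0,-3,-19.9,0,0,0,12,0,-3,-26.6,0,0,0,16,0]}}

```text
t: 12.2
ee_pos: [0.5708, -0.2095, 0.0437]
tool_rot: [0.608, 0.794, 0.002, 0.002]
force: [6.4, 6.8, -0.9]
gripper_width: 0.008
grip_force: 4.0
```

>>> {"name": "drive_tool", "arguments": {"targets": [-1.4,-6.5,0,0,0,4,0,-2.4,-13.2,0,0,0,8,0,-3,-19.9,0,0,0,12,0]}}

```text
t: 12.5
ee_pos: [0.5542, -0.2176, 0.0439]
tool_rot: [0.687, 0.726, 0.003, 0.003]
force: [10.4, 7.5, -3.7]
gripper_width: 0.004
grip_force: 5.3
```

```bash
python3 -c "
from lev import *
lev()"
```

```text
t 12.5 pos [ 0.5542 -0.2176  0.0439] yaw 93.16048378904695 hinge in tool [ 94.3 -29.   -0.2] F tool [ 6.9 10.8  3.8] j [-0.49  0.56  1.7   0.01  0.88 -0.55] 0.004445877731698393
```

>>> {"name": "drive_tool", "arguments": {"targets": [-1,-7,0,0,0,4,0,-1.6,-14,0,0,0,8,0,-2,-21,0,0,0,12,0]}}

```text
t: 12.8
ee_pos: [0.5337, -0.2223, 0.044]
tool_rot: [0.759, 0.651, 0.003, 0.004]
force: [8.7, 2.8, -4.2]
gripper_width: 0.009
grip_force: 3.8
```

```bash
python3 -c "
from lev import *
lev()"
```

```text
t 12.8 pos [ 0.5337 -0.2223  0.044 ] yaw 81.19761628099148 hinge in tool [ 94.  -28.5  -0.3] F tool [4.1 8.1 4.3] j [-0.52  0.54  1.74  0.    0.86 -0.36] 0.008859181633834947
```

>>> {"name": "drive_tool", "arguments": {"targets": [-1,-7,0,0,0,4,0,-1.6,-13.5,0,0,0,8,0]}}

```text
t: 13.0
ee_pos: [0.5186, -0.2225, 0.0438]
tool_rot: [0.803, 0.596, 0.001, 0.003]
force: [3.0, -1.7, -2.0]
gripper_width: 0.004
grip_force: 1.5
```

>>> {"name": "drive_tool", "arguments": {"targets": [-1,-6.5,0,0,0,4,0,-1,-6.5,0,0,0,4,0]}}

```text
t: 13.2
ee_pos: [0.509, -0.2201, 0.0432]
tool_rot: [0.822, 0.569, 0.0, 0.0]
force: [-0.9, -1.1, -0.3]
gripper_width: 0.01
grip_force: 0.0
```

```bash
python3 -c "
from lev import *
lev()"
```

```text
t 13.2 pos [ 0.509  -0.2201  0.0432] yaw 69.35338098296818 hinge in tool [ 92.9 -23.2  -0. ] F tool [-1.4 -0.4  0.3] j [-0.53  0.52  1.78  0.    0.84 -0.17] 0.009912462936034825
```

>>> {"name": "drive_tool", "arguments": {"targets": [-1.4,-6.5,0,0,0,4,0,-2.4,-13.2,0,0,0,8,0,-2.7,-18,0,0,0,12,0,-2.7,-22,0,0,0,16,0,-2.7,-24,0,0,0,18,0,-2.7,-24,0,0,0,20,0,-2.7,-24,0,0,0,20,0]}}

```text
t: 13.9
ee_pos: [0.4863, -0.2142, 0.0429]
tool_rot: [0.908, 0.419, 0.0, 0.0]
force: [1.5, 1.1, -0.1]
gripper_width: 0.008
grip_force: 0.0
```

```bash
python3 -c "
from lev import *
lev()
from meas import *
s,c,T,P=tree('w6')
cv2.imwrite('pics/w6.png',c['image'][:,:,::-1])
c=camera('top');np.savez('top2',**c);cv2.imwrite('pics/top2.png',cv2.resize(c['image'][160:255,270:400,::-1],None,fx=6,fy=6,interpolation=cv2.INTER_CUBIC))
"
```

```text
t 13.9 pos [ 0.4863 -0.2142  0.0429] yaw 49.48640319242397 hinge in tool [ 89.7 -32.4   0. ] F tool [1.8 0.4 0.1] j [-0.55  0.49  1.84  0.    0.81  0.16] 0.008239330419930949
13.9 [ 0.4863 -0.2142  0.0429] [ 1.46933704  1.08578058 -0.14051988] 0.008239330419930949
foot none
stop none
fence none
trunk none
```

View pics/w6.png

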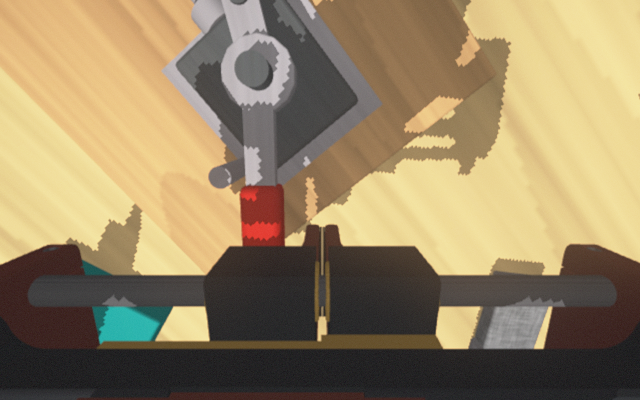

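The lever has snapped over. The grip at (262,215) lies along the tool's x axis beside the post at (220,175), and the fingers are about 9 mm clear of it. Next comes the light final push.

>>> {"name": "drive_tool", "arguments": {"targets": [0,-3,0,0,0,0,0,0,-6,0,0,0,0,0,0,-7,0,0,0,0,0,0,-8,0,0,0,0,0,0,-8,0,0,0,0,0]}}

```text
t: 14.5
ee_pos: [0.4797, -0.2087, 0.0425]
tool_rot: [0.908, 0.418, -0.0, -0.0]
force: [0.4, 0.3, 0.1]
gripper_width: 0.007
grip_force: 0.0
```

>>> {"name": "drive_tool", "arguments": {"targets": [0,-0.5,0,0,0,0,0,0,-1,0,0,0,0,0,0,-1,0,0,0,0,0]}}

```text
t: 14.8
ee_pos: [0.4791, -0.2082, 0.0425]
tool_rot: [0.908, 0.418, 0.0, -0.0]
force: [-0.4, -0.2, -0.3]
gripper_width: 0.013
grip_force: 0.0
```

```bash
python3 -c "
from lev import *
lev()"
```

```text
t 14.8 pos [ 0.4791 -0.2082  0.0425] yaw 49.4181953929353 hinge in tool [ 89.8 -23.    0. ] F tool [-0.4 -0.1  0.3] j [-0.54  0.49  1.86  0.    0.8   0.17] 0.012987724026993318
```

>>> {"name": "drive_tool", "arguments": {"targets": [0,-0.5,0,0,0,0,0,0,-1,0,0,0,0,0,0,-1,0,0,0,0,0]}}

```text
t: 15.1
ee_pos: [0.4788, -0.2079, 0.0426]
tool_rot: [0.908, 0.418, 0.0, 0.0]
force: [1.1, -1.1, -0.5]
gripper_width: 0.01
grip_force: 0.8
```

>>> {"name": "drive_tool", "arguments": {"targets": [0,-0.5,0,0,0,0,0,0,-1,0,0,0,0,0,0,-1,0,0,0,0,0]}}

```text
t: 15.4
ee_pos: [0.4788, -0.2078, 0.0427]
tool_rot: [0.908, 0.418, 0.001, 0.001]
force: [3.7, -3.2, -3.2]
gripper_width: 0.003
grip_force: 2.3
```

>>> {"name": "drive_tool", "arguments": {"targets": [0,-0.4,0,0,0,0,0,0,-0.7,0,0,0,0,0,0,-0.7,0,0,0,0,0]}}

```text
t: 15.7
ee_pos: [0.4788, -0.2078, 0.0429]
tool_rot: [0.908, 0.418, 0.001, 0.002]
force: [3.5, -4.0, -3.5]
gripper_width: 0.005
grip_force: 2.8
```

>>> {"name": "drive_tool", "arguments": {"targets": [0,2,0,0,0,0,0,0,8,0,0,0,0,0,0,20,0,0,0,0,0,0,22,-40,0,0,0,0,0,22,-85,0,0,0,0,0,22,-130,0,0,0,0,0,22,-170,0,0,0,0,0,22,-170,0,0,0,0]}}

```text
t: 16.5
ee_pos: [0.4974, -0.223, 0.2184]
tool_rot: [0.908, 0.418, 0.003, 0.004]
force: [0.7, -0.3, 1.2]
gripper_width: 0.002
grip_force: 0.0
```

>>> {"name": "drive_tool", "arguments": {"targets": [0,0,-40,0,0,-8,0,222,-160,-80,0,0,-39,0,222,-160,-80,0,0,-39,0,222,-160,-80,0,0,-39,0,222,-160,-80,0,0,-39,0,222,-160,-80,0,0,-39,0,222,-160,-80,0,0,-39,0,222,-160,-80,0,0,-39,0]}}

```text
t: 17.3
ee_pos: [0.5168, 0.055, 0.2923]
tool_rot: [0.715, 0.699, 0.0, -0.001]
force: [-0.1, -1.0, 0.2]
gripper_width: 0.006
grip_force: 0.0
```

>>> {"name": "drive_tool", "arguments": {"targets": [0,0,0,0,0,0,0,0,0,0,0,0,0,0]}}

```text
t: 17.5
ee_pos: [0.5163, 0.0508, 0.2917]
tool_rot: [0.717, 0.697, -0.001, -0.0]
force: [-0.6, 0.3, 0.2]
gripper_width: 0.005
grip_force: 0.0
```

Run:
```python
from meas import *
s,c,T,P=tree('w7')
a=cv2.resize(c['image'][60:260,220:440,::-1],None,fx=3,fy=2.7,interpolation=cv2.INTER_CUBIC)
cv2.imwrite('pics/w7.png',a)
```

```text
17.5 [0.5163 0.0508 0.2917] [-0.62600591  0.31924024  0.20701887] 0.004713670457797181
foot 1346 z 0.0399 [[479.70001220703125, -24.299999237060547], [521.7999877929688, -26.200000762939453], [525.7000122070312, 61.29999923706055], [483.70001220703125, 63.20000076293945]] 87.41
stop 624 z 0.0459 [[570.9000244140625, -7.0], [600.7999877929688, -7.800000190734863], [602.4000244140625, 51.400001525878906], [572.5999755859375, 52.20000076293945]] 88.43
fence 1248 z 0.0499 [[418.1000061035156, 66.5999984741211], [566.7999877929688, 62.599998474121094], [567.2000122070312, 78.0999984741211], [418.5, 82.19999694824219]] 88.44
trunk 441 z 0.1418 [[515.4000244140625, 12.399999618530273], [537.9000244140625, 11.899999618530273], [538.5, 35.400001525878906], [515.9000244140625, 36.0]] 88.66
```

View pics/w7.png

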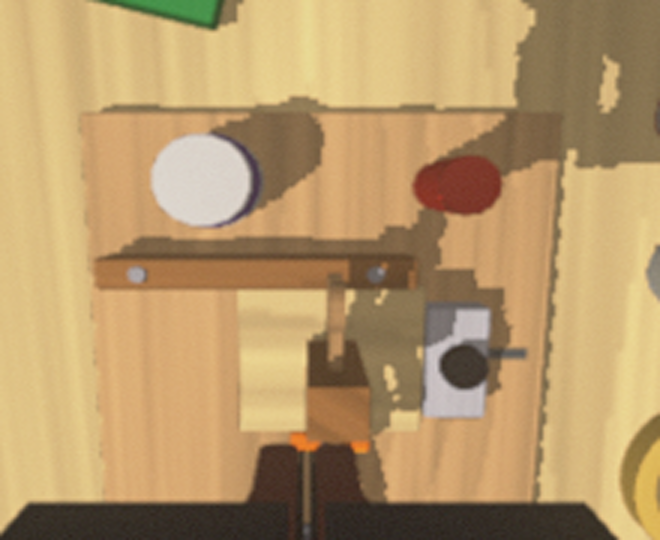

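The foot is flush with the fence and its front edge meets the stop at crop (424,360). By depth, the trunk centre is at x 526.9 mm against an expected 526.8 mm for contact. The pad bears on the foot.

```bash
python3 -c "
from station import *
print(sign_off())"
```

```text
the job is handed in; nothing more can be done
None
```

The job is handed in at 17.5 s of robot time: the tree's foot bears on the end stop and lies flat against the fence, and the cam lever snapped over and was pushed lightly (about 5 N) against its stop.

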